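# Lift the tall wound coil off its spindle with the fork and stand it on the drying pedestal

## Task

The varnish on the coils is still tacky, so do not touch them with the gripper: take the lifting fork by its handle, slide its two prongs under the taller of the two coils, lift that coil straight up off its spindle, keep it level, and lower it onto the middle of the round drying pedestal. Then draw the fork out clear of the coil and leave the fork standing on the worktop. Leave the shorter coil on its spindle and do not disturb the jar, the flask or the bottle.

Things in the scene. Friction and masses are not known exactly. Their poses are not given: they have to be found in the camera images.
- tall_coil: the taller coil: a copper-wound bobbin with white flanges, 76 mm across, 40 mm high, bore 20 mm, 0.15 kg. Loose; sits flat on the hub of stand_tall round its spindle. Origin: centre of its underside; z is its axis, upward
- short_coil: the shorter coil: same bobbin but only 20 mm high, on the spindle of stand_short. Origin: centre of its underside; must stay there
- stand_tall: fixed winding stand with the tall coil (the two stands are alike and may change places). Square base plate 112 mm wide, 8 mm thick; in its middle a round hub, 36 mm in diameter, 34 mm high above the worktop; the coil's underside rests on it. Fork room between plate and coil: 26 mm high. Grey sheet guards at both sides and the back. Origin: centre of the plate's underside; z up; open front = own -x
- stand_short: the other, identical fixed winding stand, with the short coil. Origin and axes as stand_tall, same sizes
- pedestal: fixed drying pedestal, open all round: round base 70 mm in diameter and 6 mm thick, column 26 mm in diameter, white top disc 36 mm in diameter (28 to 34 mm above the worktop), flat, without a pin. Origin: centre of the underside, on the worktop; z up
- pedestal_top (a point): centre of the pedestal's flat top, 34 mm above the worktop
- lifting_fork: loose aluminium fork with black handle, 0.25 kg, standing on the worktop. Two straight prongs, 11 mm wide, 7 mm thick, 46 mm apart inside (68 mm over all), point to its +x, with tips at x = +132 mm. Heel plate x = -20 to +30 mm, 12 mm thick. Upright handle plate at the origin: 14 mm thick along x, 44 mm wide along y, top 130 mm high. Origin: on the underside, below the handle; z up
- jar: white plastic jar, 68 mm in diameter, 85 mm high, loose, stands close to the pedestal (centre about 130 mm from its axis). Origin: centre of its underside. Bystander
- flask: conical glass flask, 68 mm in diameter, 141 mm high, loose, between the stands and the monitor. Origin: centre of its underside. Bystander. (The fixed monitor beside it is 0.35 m high; its nearest edge is about 0.58 m ahead of the robot, slightly to the left: carry the coil past it on the robot's side)
- amber_bottle: amber reagent bottle, 60 mm in diameter, 120 mm high, loose, behind the stands. Origin: centre of its underside. Bystander. (Fixed things nearby: a pump with tubing at the left, from about 0.33 m left of the robot's middle line: keep the gripper right of it; a flat keyboard beyond the pedestal)
- stand_tall_tip (a point): top of the spindle (14 mm in diameter) of stand_tall, 86 mm above the worktop, straight above the stand's origin
- stand_tall_mouth (a point): middle of the open front of stand_tall, at its own x = -56 mm, 20 mm above the worktop: the prongs go in here, along the stand's +x. The guards are 4 mm thick and up to 60 mm high; inner faces of the side guards at own y = +-52 mm (from x = -30 to +56 mm), inner face of the back guard at x = +52 mm
- lifting_fork_grip (a point): where to grip the fork's handle from above, fingers closing along the fork's x: middle of the handle, 105 mm above the fork's underside
- lifting_fork_seat (a point): where a coil's axis should be on the prongs: fork's x = +95 mm, y = 0, on the prongs' upper side (7 mm above the underside)

How it is judged (in metres and radians):
On the way:
1. the tall coil is carried by the fork straight above its spindle, its underside clear of the spindle's top (z of tall_coil in the frame of stand_tall above 0.087 m and horizontal distance between tall_coil and stand_tall below 0.05 m and contact force between tall_coil and lifting_fork above 0.3 N), for 0.05 s.
At the end, for the whole second after the job is handed in: The tall coil lies flat and at rest on the pedestal, its axis within 10 mm of the pedestal's; the fork is drawn out (its seat point over 65 mm from the pedestal's axis), clear of the coil, released, standing on the worktop; the short coil is down on its spindle (horizontal distance between tall_coil and pedestal_top below 0.01 m and z of tall_coil in the frame of pedestal_top between -0.003 and 0.003 m and angle between each of tall_coil, lifting_fork's own z axis and vertical below 0.08 rad and linear speed of each of tall_coil, lifting_fork below 0.02 m/s and horizontal distance between lifting_fork_seat and pedestal_top above 0.065 m and contact force between tall_coil and lifting_fork below 0.02 N and height (world z) of lifting_fork below 0.006 m and horizontal distance between short_coil and stand_short below 0.008 m and z of short_coil in the frame of stand_short below 0.038 m); the robot touches nothing.
It fails at once if the gripper or arm touches a coil (contact force between any of the fingers, the arm and tall_coil above 0.3 N or contact force between any of the fingers, the arm and short_coil above 0.3 N).
It fails at once if the tall coil is tipped by more than about 23 degrees (angle between tall_coil's own z axis and vertical above 0.4 rad).
It fails at once if the short coil is shifted or lifted by more than 12 mm (distance of short_coil from where it was at the start of the episode above 0.012 m).
It fails at once if the jar, the flask or the bottle is shifted by more than 15 mm (distance of any of jar, flask, amber_bottle from where it was at the start of the episode above 0.015 m).
It also fails if it takes over 67 s, if anything falls off the work surface, if the arm or the gripper's body presses on something with over 40 N, if the wrist force passes 120 N, or if a joint passes its speed limit or range.

## Robot

A 6-joint arm with a two-finger parallel gripper is mounted at the origin on a cart in front of the work surface, level with it; the furniture and walls round the work are solid. World frame = base frame: x ahead of the robot, y to its left, z up, the work surface at z = 0. Lengths are in m, angles in degrees, forces in N, time in s.
With the tool pointing down it reaches from about 0.3 to 0.875 m from the base axis. Payload 6.4 kg.
Tool frame: the origin (TCP) lies on the centre line of the jaws, within the pads' length; the fingertips stand 25 mm ahead of it and the grasp point (between the pads) lies 6 mm ahead of it (arm.finger_overhang is the distance from the TCP to the fingertips, in m); z points along the fingers, y is the direction in which the jaws open and shut (so a half turn about z gives the same grasp; the last joint's range is limited). The gripper opens to 85 mm and grips with 20 to 120 N. Pads are 22 mm wide; open, the fingers measure 114 mm over their backs; the gripper's body (76 mm by 85 mm) begins 54 mm behind the grasp point. The pads swing forward as they close: fully open they stand 13 mm farther back than shut.
Start: joints at [-86.82, 10.359, 92.074, -0, 77.567, -11.82], TCP at [0.149, -0.555, 0.256] pointing down, gripper open.
Joint ranges: [-171.53, 171.53], [-51.25, 118.39], [17.06, 147.69], [-65.23, 245.23], [0, 150.52], [-178.68, 178.68]. Speed limits (degrees/s): [147.25, 147.25, 172.46, 180, 180, 180].

## Interface

Orientations are given as a 3x3 rotation matrix whose columns are the frame's x, y, z axes.
In Python, from workcell import arm gives the robot as it stands. Calls block until the motion is done:
- arm.goto(position, orientation): joint-space move of the TCP to a pose.
- arm.move_straight(position, rot=None, speed=0.15, threshold=None): straight line of the TCP; rot=None keeps the orientation; speed is the mean speed in m/s. With threshold (N) it stops when the force on the tool has changed by that much, and returns True; else False.
- arm.movej(angles): joint-space move.
- arm.gripper_to(opening): opening from 0.0 (shut) to 1.0 (fully open); the grip force is fixed at half the most; returns when the fingers have stopped.
- arm.pause(seconds).
- arm.ik(position, orientation): joint angles nearest the present ones, or None.
- arm.read_camera(name): name is "scene" or "top" or "wrist"; returns a dict with "frame" (420x560x3 uint8, red, green, blue), "z_map" (420x560 float32, m along the optical axis (not along the pixel's ray), 0 where there is no reading), "intrinsics" (3x3 intrinsics, pixels), "D" ([k1, k2, p1, p2, k3] as OpenCV has them; the pictures are not rectified), "R" (3x3) and "t" (3): a world point X has camera coordinates R X + t. Camera axes: x right, y down, z forward; pixel columns grow to the right and rows downward; lengths in m; the calibration is good to about 2 mm. A picture is of the moment at which its call begins.
A pose or a line that the arm cannot do raises arm.PlanningError and nothing moves.
- arm.sign_off(): hands the job in, once; it reports no verdict.
Readings, each from a call of its own:
- arm.read_clock(): time.
- arm.read_joint_positions(): joint angles.
- arm.read_joint_vel(): joint speeds.
- arm.read_tau(): joint torques, N m.
- arm.read_eef_pos(): TCP position.
- arm.read_tcp_rot(): TCP orientation.
- arm.read_wrist_force(): force on the tool from outside, world axes, zero at the start.
- arm.read_moment(): the same for the moment, N m.
- arm.read_gripper_width(): opening from 0.0 (shut) to 1.0 (fully open).
Only numpy, scipy, OpenCV 4.12 (cv2) and the standard library are available. Lean on these libraries where they do the work, as an engineer would, in place of code of your own. Each camera call takes 0.05 s, during which the arm holds its last target.

## Working session

There is one attempt and no reset: what is moved stays moved. The work goes in short steps, each a Python script; the robot and the scene stay as the last script left them, time stands still between calls to the robot, and variables do not carry over. Pictures are saved under pics/ and viewed, and the job is handed in when it is done.

```bash
mkdir -p pics; ls
python3 - <<'E'
from workcell import arm
import cv2,numpy as np
for n in ("scene","top","wrist"):
    c=arm.read_camera(n); cv2.imwrite(f"pics/{n}0.png",c["frame"][:,:,::-1]); np.savez(f"{n}0.npz",**c)
    print(n,c["intrinsics"].tolist(),c["D"],(-c["R"].T@c["t"]).round(3),c["R"].round(3).tolist())
print(arm.read_clock(),arm.finger_overhang,arm.read_tcp_rot().round(3).tolist())
E
```

```text
pics
scene [[498.3247070152082, 0.0, 278.325344198149], [0.0, 498.3247070152082, 207.38075536541197], [0.0, 0.0, 1.0]] [-0.15468311  0.          0.          0.          0.        ] [0.206 0.61  0.927] [[-0.903, -0.43, -0.003], [-0.307, 0.649, -0.697], [0.301, -0.628, -0.718]]
top [[520.0982099984188, 0.0, 285.1479360507813], [0.0, 520.0982099984188, 210.75704411227878], [0.0, 0.0, 1.0]] [-0.1537592  0.         0.         0.         0.       ] [ 0.462 -0.099  1.235] [[-0.015, -1.0, -0.004], [-0.998, 0.015, -0.056], [0.056, 0.003, -0.998]]
wrist [[336.1899859189094, 0.0, 282.3883378291877], [0.0, 336.1899859189094, 210.9622292540233], [0.0, 0.0, 1.0]] [-0.07419585  0.          0.          0.          0.        ] [ 0.23  -0.533  0.373] [[0.259, -0.966, -0.003], [-0.912, -0.245, 0.329], [-0.318, -0.083, -0.944]]
0.15 0.025 [[0.966, 0.259, -0.0], [0.259, -0.966, 0.001], [0.0, -0.001, -1.0]]
```

View pics/scene0.png

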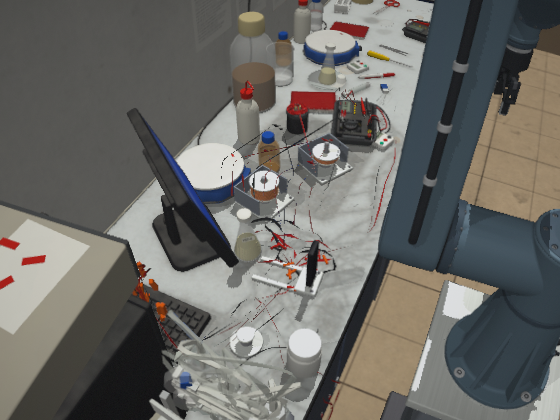

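View pics/top0.png

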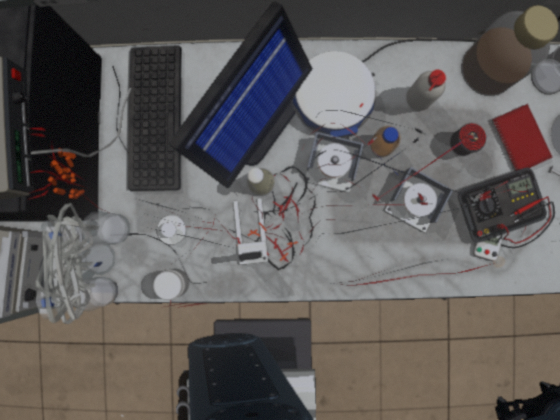

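View pics/wrist0.png

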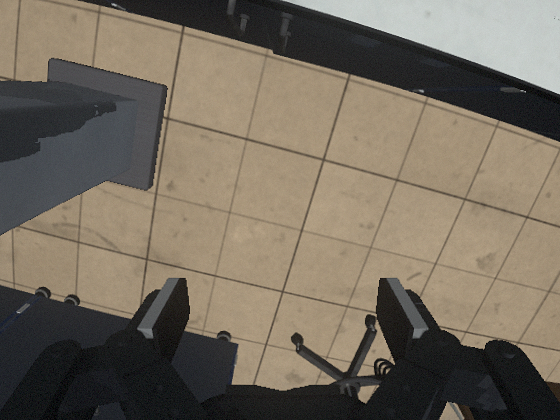

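```bash
cat > h.py <<'E'
import numpy as np,cv2
def load(f): return dict(np.load(f))
def cloud(c):
    z=c["z_map"];h,w=z.shape;u,v=np.meshgrid(np.arange(w),np.arange(h))
    p=cv2.undistortPoints(np.stack([u,v],-1).reshape(-1,1,2).astype(np.float64),c["intrinsics"],c["D"]).reshape(h,w,2)
    P=np.concatenate([p,np.ones((h,w,1))],-1)*z[...,None]
    W=(P-c["t"])@c["R"]; W[z==0]=np.nan; return W
def ray(c,uv,z):
    p=cv2.undistortPoints(np.array(uv,float).reshape(-1,1,2),c["intrinsics"],c["D"]).reshape(-1,2)
    d=np.c_[p,np.ones(len(p))]@c["R"]; o=-c["R"].T@c["t"]
    return o+d*((np.asarray(z)-o[2])/d[:,2])[:,None]
def proj(c,X):
    return cv2.projectPoints(np.array(X,float).reshape(-1,3),cv2.Rodrigues(c["R"])[0],c["t"],c["intrinsics"],c["D"])[0].reshape(-1,2)
E
python3 - <<'E'
from h import *
t=load("top0.npz");s=load("scene0.npz")
a=t["frame"][120:320,120:470,::-1];cv2.imwrite("pics/topcrop.png",cv2.resize(a[:, :200],None,fx=3,fy=3,interpolation=2)[:600])
b=t["frame"][120:250,290:460,::-1];cv2.imwrite("pics/topcrop2.png",cv2.resize(b,None,fx=4,fy=4,interpolation=2))
b=s["frame"][120:300,220:390,::-1];cv2.imwrite("pics/scrop.png",cv2.resize(b,None,fx=3.3,fy=3.3,interpolation=2))
W=cloud(t)
for uv in [(335,150),(330,165),(345,162),(420,190),(412,200),(428,208),(172,229),(168,285),(250,252),(250,240),(265,215)]:
    print(uv,W[uv[1],uv[0]].round(3))
E
```

```text
(335, 150) [ 0.663 -0.21   0.075]
(330, 165) [ 0.629 -0.198  0.072]
(345, 162) [ 0.635 -0.232  0.074]
(420, 190) [ 0.571 -0.405  0.059]
(412, 200) [ 0.549 -0.388  0.051]
(428, 208) [ 0.53  -0.424  0.053]
(172, 229) [0.491 0.17  0.03 ]
(168, 285) [0.365 0.168 0.085]
(250, 252) [ 0.436 -0.014  0.055]
(250, 240) [ 0.463 -0.011 -0.   ]
(265, 215) [ 0.522 -0.047  0.008]
```

View pics/topcrop.png

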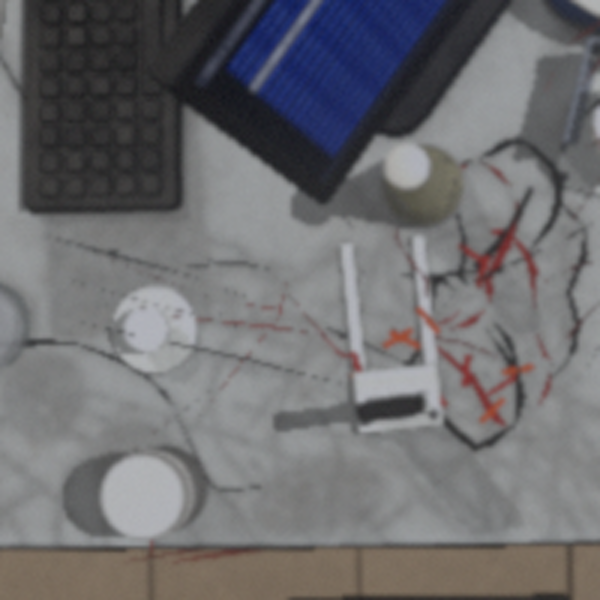

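View pics/topcrop2.png

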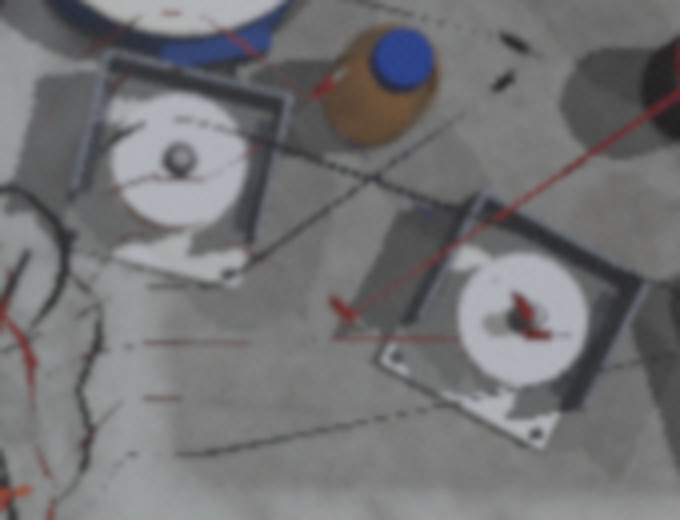

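View pics/scrop.png

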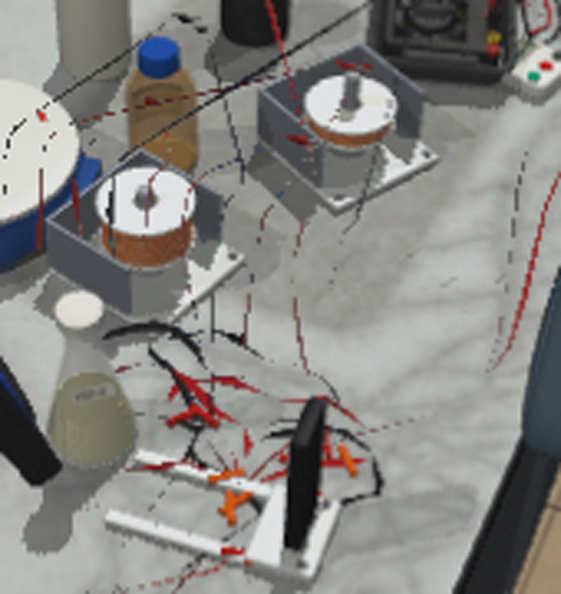

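Run:
```python
from h import *
for n in ("top0","scene0"):
    c=load(n+".npz");W=cloud(c);hsv=cv2.cvtColor(c["frame"],cv2.COLOR_RGB2HSV)
    white=(hsv[...,1]<45)&(hsv[...,2]>120)
    def disc(name,ctr,r,zlo,zhi,ztop,wm=True):
        m=(np.hypot(W[...,0]-ctr[0],W[...,1]-ctr[1])<r)&(W[...,2]>zlo)&(W[...,2]<zhi)
        if wm:m&=white
        m=cv2.morphologyEx(m.astype(np.uint8),cv2.MORPH_CLOSE,np.ones((3,3)))
        cs,_=cv2.findContours(m,cv2.RETR_EXTERNAL,cv2.CHAIN_APPROX_NONE)
        k=max(cs,key=cv2.contourArea); hu=cv2.convexHull(k)
        P=ray(c,k.reshape(-1,2),ztop)
        # fit circle on plane
        A=np.c_[2*P[:,:2],np.ones(len(P))];s=np.linalg.lstsq(A,(P[:,:2]**2).sum(1),rcond=None)[0]
        R=np.sqrt(s[2]+s[0]**2+s[1]**2)
        (h0,h1),rr=cv2.minEnclosingCircle(P[:,:2].astype(np.float32))
        print(n,name,"fit",s[:2].round(4),"R",R.round(4),"mec",np.round([h0,h1,rr],4),"zmed",np.nanmedian(W[...,2][m>0]).round(4),cv2.contourArea(k))
    disc("tall",(.64,-.212),.055,.062,.083,.074)
    disc("short",(.55,-.405),.055,.042,.064,.054)
    disc("ped",(.49,.17),.03,.02,.045,.034)
    disc("jar",(.365,.168),.05,.07,.1,.085)
    m=(np.hypot(W[...,0]-.44,W[...,1]+.02)<.08)&(W[...,2]>.05)&(W[...,2]<.15)
    v,u=np.nonzero(m); P=W[m]; print("handle",len(P),P.mean(0).round(4),P.min(0).round(3),P.max(0).round(3))
    a=W[...,2]; 
    vis=np.clip(a*1000*1.6,0,255);vis=np.nan_to_num(vis).astype(np.uint8)
    cv2.imwrite(f"pics/{n}_h.png",cv2.applyColorMap(vis,cv2.COLORMAP_JET))
```

```text
top0 tall fit [ 0.6412 -0.2078] R 0.0359 mec [ 0.6415 -0.2067  0.0382] zmed 0.0741 784.5
top0 short fit [ 0.5497 -0.4065] R 0.0367 mec [ 0.5503 -0.4065  0.0385] zmed 0.054 779.0
top0 ped fit [0.4898 0.1706] R 0.0198 mec [0.4881 0.1678 0.0273] zmed 0.033 175.0
top0 jar fit [0.3651 0.1686] R 0.032 mec [0.3646 0.168  0.0342] zmed 0.0845 636.0
handle 150 [ 0.4297 -0.0183  0.1248] [ 0.42  -0.039  0.055] [0.437 0.004 0.134]
scene0 tall fit [ 0.6379 -0.206 ] R 0.0368 mec [ 0.638  -0.2058  0.0387] zmed 0.0738 454.0
scene0 short fit [ 0.546  -0.4032] R 0.0334 mec [ 0.5456 -0.4037  0.0404] zmed 0.0543 306.0
scene0 ped fit [0.4889 0.1793] R 0.0184 mec [0.49   0.1759 0.0227] zmed 0.0334 212.0
scene0 jar fit [0.3619 0.1752] R 0.032 mec [0.36   0.1757 0.0349] zmed 0.0846 803.0
handle 337 [ 0.4226 -0.0061  0.1019] [ 0.417 -0.036  0.05 ] [0.434 0.009 0.133]
```

View pics/top0_h.png

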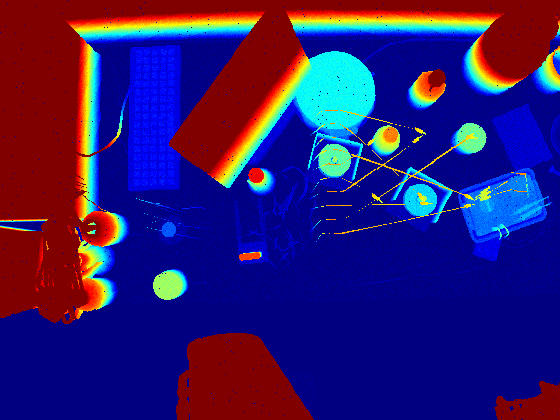

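Run:
```python
from h import *
from workcell import arm
D=np.array([[1,0,0],[0,-1,0],[0,0,-1.]])
for k,p in (("B",(.53,-.22,.34)),("A",(.42,.07,.35))):
    print(arm.ik(p,D)); arm.goto(p,D)
    c=arm.read_camera("wrist");cv2.imwrite(f"pics/w{k}.png",c["frame"][:,:,::-1]);np.savez(f"w{k}.npz",**c)
    print(k,arm.read_clock(),arm.read_joint_positions().round(1))
```

```text
[-3.43890286e+01  6.91989465e+00  8.63275194e+01 -2.54444375e-14
  8.67525860e+01  5.56109714e+01]
B 2.0667 [-34.5   6.9  86.3  -0.   86.7  55.6]
[-6.59864217e+00 -1.36762434e+01  1.04766689e+02 -2.54444375e-14
  8.89095545e+01  8.34013578e+01]
A 3.3 [ -6.7 -13.6 104.7  -0.   88.9  83.4]
```

View pics/wA.png

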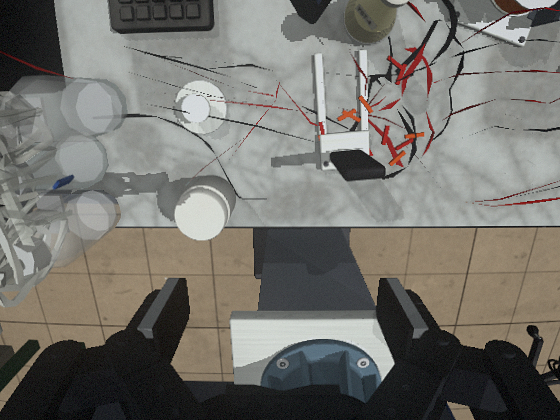

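View pics/wB.png

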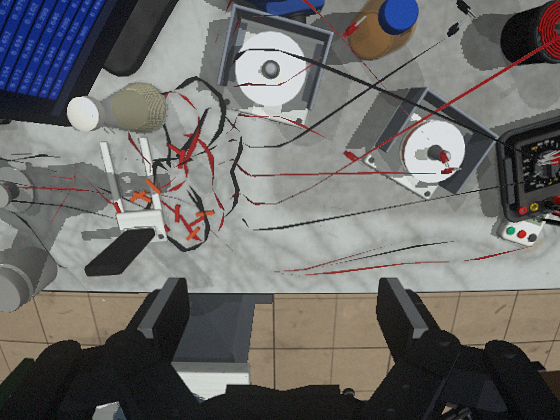

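Run:
```python
import cv2
a=cv2.imread("pics/wA.png");b=cv2.imread("pics/wB.png")
cv2.imwrite("pics/zf.png",cv2.resize(a[45:190,300:400],None,fx=4,fy=4,interpolation=2)) # 400x580
cv2.imwrite("pics/zp.png",cv2.resize(a[70:150,150:250],None,fx=6,fy=6,interpolation=2))
cv2.imwrite("pics/zs.png",cv2.resize(b[0:140,205:345],None,fx=4,fy=4,interpolation=2))
```

```text
(no output)
```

View pics/zf.png

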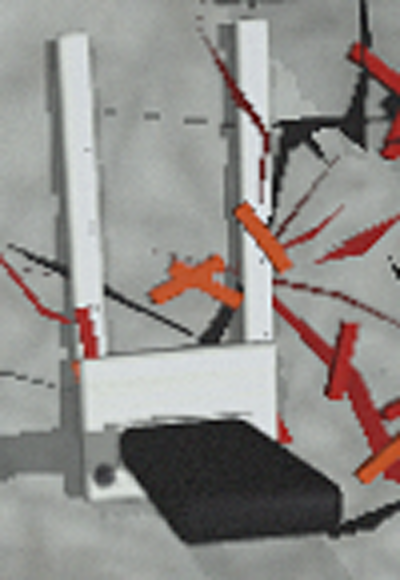

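View pics/zp.png

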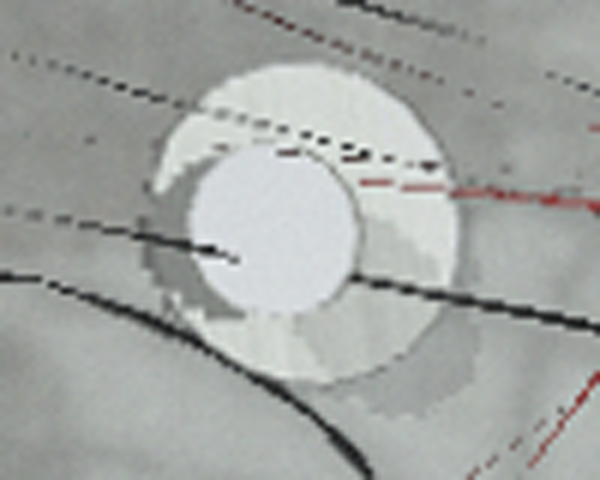

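View pics/zs.png

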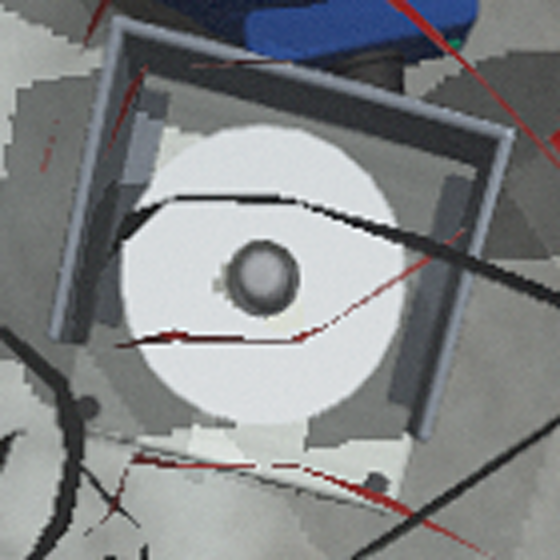

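Run:
```python
from h import *
A=load("wA.npz");B=load("wB.npz");T=load("top0.npz");S=load("scene0.npz")
f=lambda p,s,o:(np.array(p,float)+.5)/s-.5+np.array(o)
z=lambda p:f(p,4,(205,0))
print("guard",ray(B,z([(116,16),(514,132),(50,338),(428,438)]),.06)[:,:2].round(4).tolist())
print("coil",ray(B,z([(263,275)]),.074).round(4),"edges",ray(B,z([(120,275),(405,275),(263,125),(263,424)]),.074)[:,:2].round(4).tolist())
print("tip",ray(B,z([(265,268)]),.086).round(4))
p=lambda q:f(q,6,(150,70))
print("ped disc",ray(A,p([(273.5,228.5)]),.034).round(4),"base",ray(A,p([(305,222)]),.006).round(4))
k=lambda q:f(q,4,(300,45))
print("prong tips",ray(A,k([(57,36),(88,33),(235,22),(268,19)]),.007)[:,:2].round(4).tolist())
print("heel front",ray(A,k([(82,358),(275,343)]),.012)[:,:2].round(4).tolist())
W=cloud(A)
m=(np.hypot(W[...,0]-.43,W[...,1]+.02)<.06)&(W[...,2]>.12)&(W[...,2]<.14)
P=W[m];r=cv2.minAreaRect(P[:,:2].astype(np.float32));print("handle top",len(P),P.mean(0).round(4),r)
W=cloud(B)
m=(np.hypot(W[...,0]-.64,W[...,1]+.205)<.037)&(W[...,2]>.071)&(W[...,2]<.077)
P=W[m];print(P.mean(0).round(4),len(P))
m=(np.hypot(W[...,0]-.43,W[...,1]+.02)<.06)&(W[...,2]>.12)&(W[...,2]<.14)
P=W[m];r=cv2.minAreaRect(P[:,:2].astype(np.float32));print("handle top",len(P),P.mean(0).round(4),r)
```

```text
guard [[0.7077, -0.169], [0.6789, -0.2752], [0.6259, -0.1473], [0.5983, -0.2537]]
coil [[ 0.6411 -0.2077  0.074 ]] edges [[0.6413, -0.1695], [0.6411, -0.2455], [0.6781, -0.208], [0.6026, -0.2072]]
tip [[ 0.6419 -0.2086  0.086 ]]
ped disc [[0.4906 0.1784 0.034 ]] base [[0.4909 0.1783 0.006 ]]
prong tips [[0.5556, 0.0296], [0.5565, 0.0198], [0.5603, -0.0268], [0.5614, -0.0373]]
heel front [[0.4549, 0.0192], [0.4602, -0.0453]]
handle top 601 [ 0.4289 -0.0144  0.1287] ((0.4276345670223236, -0.015513613820075989), (0.014616546221077442, 0.043508950620889664), 6.268768310546875)
[ 0.6404 -0.2058  0.0741] 3362
handle top 520 [ 0.4306 -0.0185  0.1281] ((0.42871975898742676, -0.016771074384450912), (0.014581254683434963, 0.0441056527197361), 5.674740791320801)
```

```bash
cat >> h.py <<'E'
STAND=np.array([.6405,-.2077]);SY=-15.;PED=np.array([.4908,.1784])
FORK=np.array([.4275,-.0155]);FY=5.2
def hd(y): return np.array([np.cos(np.radians(y)),np.sin(np.radians(y))])
def rot(yaw,s=1):
    a=np.r_[hd(yaw),0]*s; z=np.array([0,0,-1.]); return np.c_[np.cross(a,z),a,z]
def P(xy,h): return np.r_[xy,h+.111]
E
python3 - <<'E'
from h import *
from workcell import arm
for s in (1,-1):
    for n,p,y in (("grasp",P(FORK,0),FY),("lift",P(FORK,.16),FY),("pre",P(STAND-.2*hd(SY),.06),SY),("in",P(STAND-.095*hd(SY),.017),SY),("up",P(STAND-.095*hd(SY),.11),SY),("back",P(STAND-.26*hd(SY),.11),SY),
      ("pp",P(PED-.095*hd(60),.1),60),("pd",P(PED-.095*hd(60),.02),60),("out",P(PED-.215*hd(60),.02),60)):
        q=arm.ik(p,rot(y,s)); print(s,n,None if q is None else q.round(0))
E
```

```text
1 grasp [-18.   3. 119.  -0.  58. -23.]
1 lift [-18. -10. 111.  -0.  79. -23.]
1 pre [-34.   3. 111.  -0.  66. -19.]
1 in [-30.  19.  97.  -0.  64. -15.]
1 up [-30.  13.  94.  -0.  74. -15.]
1 back [-36.  -9. 116.  -0.  73. -21.]
1 pp [ -3.  -3. 112.  -0.  71. -63.]
1 pd [ -3.   4. 115.  -0.  61. -63.]
1 out [-19.  -6. 125.  -0.  61. -79.]
-1 grasp [-18.   3. 119.  -0.  58. 157.]
-1 lift [-18. -10. 111.  -0.  79. 157.]
-1 pre [-34.   3. 111.  -0.  66. 161.]
-1 in [-30.  19.  97.  -0.  64. 165.]
-1 up [-30.  13.  94.  -0.  74. 165.]
-1 back [-36.  -9. 116.  -0.  73. 159.]
-1 pp [ -3.  -3. 112.  -0.  71. 117.]
-1 pd [ -3.   4. 115.  -0.  61. 117.]
-1 out [-19.  -6. 125.  -0.  61. 101.]
```

All are reachable with s=+1, well inside the joint ranges. Next I grasp the fork, lift it and look.

Run:
```python
from h import *
from workcell import arm
arm.gripper_to(1.0)
arm.goto(P(FORK,.15),rot(FY))
arm.move_straight(P(FORK,0),speed=.1)
print(arm.read_wrist_force().round(2))
arm.gripper_to(0.0); print("w",arm.read_gripper_width(),arm.read_clock())
arm.move_straight(P(FORK,.16),speed=.15)
print(arm.read_wrist_force().round(2),arm.read_gripper_width())
for n in ("wrist","scene"):
    c=arm.read_camera(n);cv2.imwrite(f"pics/{n}1.png",c["frame"][:,:,::-1]);np.savez(f"{n}1.npz",**c)
print(arm.read_clock(),arm.read_eef_pos().round(4))
```

```text
[-0.37 -0.64  0.16]
w 0.1574064955970724 7.45
[ 1.23  0.53 -2.94] 0.15919345718093245
8.7667 [ 0.4269 -0.0153  0.2699]
```

View pics/wrist1.png

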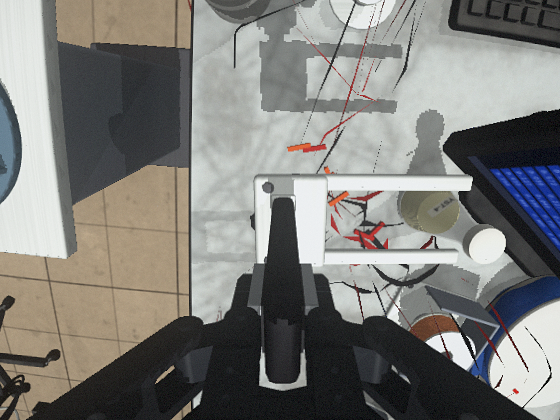

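View pics/scene1.png

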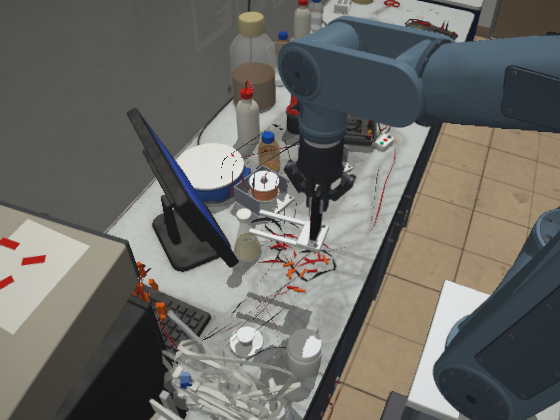

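Run:
```python
from h import *
c=load("wrist1.npz");W=cloud(c)
a=c["frame"][165:275,250:480,::-1];cv2.imwrite("pics/zw1.png",cv2.resize(a,None,fx=3.4,fy=3.4,interpolation=2))
m=(W[...,2]>.15)&(W[...,2]<.19)
u=np.arange(560)[None,:]; v=np.arange(420)[:,None]
R=rot(FY);o=np.array([.4269,-.0153])
L=(W[...,:2]-o)@np.c_[hd(FY),[-hd(FY)[1],hd(FY)[0]]]
for nm,mm in (("up",m&(v<205)&(u>330)),("low",m&(v>235)&(v<275)&(u>330))):
    X=L[mm];Z=W[...,2][mm];print(nm,len(X),X.min(0).round(4),X.max(0).round(4),"z",np.polyfit(X[:,0],Z,1).round(4),np.median(Z).round(4))
    # centre line in y vs x
    print(np.polyfit(X[:,0],X[:,1],1).round(4))
```

```text
up 3307 [0.0321 0.0229] [0.2076 0.0803] z [-0.0634  0.1701] 0.1652
[0.2319 0.0123]
low 1872 [ 0.0347 -0.0341] [ 0.1311 -0.0223] z [0.0007 0.1651] 0.1654
[-0.0038 -0.0269]
```

View pics/zw1.png

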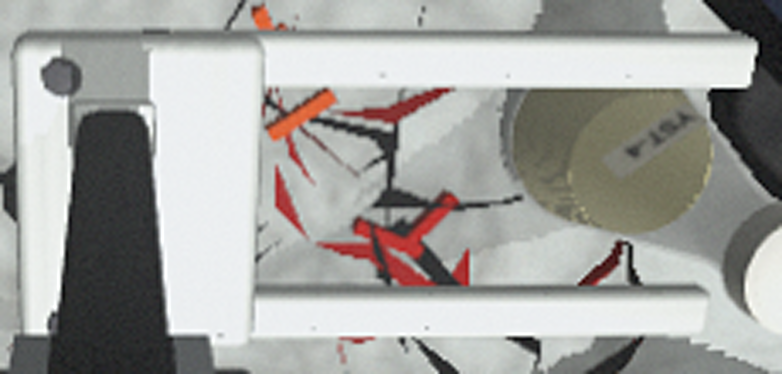

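Run:
```python
from h import *
from workcell import arm
pre=STAND-.2*hd(SY)
arm.move_straight(P(pre,.165),rot=rot(SY),speed=.12)
arm.move_straight(P(pre,.018),speed=.15)
arm.pause(.2)
for n in ("wrist","scene"):
    c=arm.read_camera(n);cv2.imwrite(f"pics/{n}2.png",c["frame"][:,:,::-1]);np.savez(f"{n}2.npz",**c)
s=c["frame"][120:290,200:370,::-1];cv2.imwrite("pics/zs2.png",cv2.resize(s,None,fx=3.5,fy=3.5,interpolation=2))
print(arm.read_clock(),arm.read_eef_pos().round(4),arm.read_wrist_force().round(2))
```

```text
11.5333 [ 0.4476 -0.1561  0.1295] [ 0.2   0.05 -2.78]
```

View pics/wrist2.png

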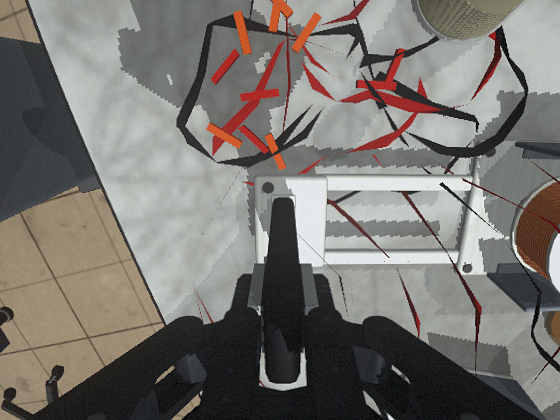

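View pics/zs2.png

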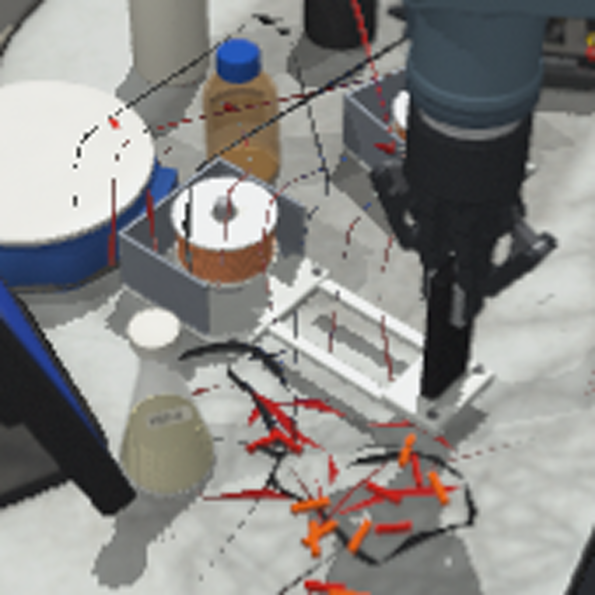

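Run:
```python
from h import *
from workcell import arm
print(arm.move_straight(P(STAND-.095*hd(SY),.018),speed=.07,threshold=5))
print(arm.read_clock(),arm.read_eef_pos().round(4),P(STAND-.095*hd(SY),.018).round(4),arm.read_wrist_force().round(2))
for n in ("scene","wrist"):
    c=arm.read_camera(n);cv2.imwrite(f"pics/{n}3.png",c["frame"][:,:,::-1]);np.savez(f"{n}3.npz",**c)
    if n=="scene":
        s=c["frame"][120:290,200:370,::-1];cv2.imwrite("pics/zs3.png",cv2.resize(s,None,fx=3.5,fy=3.5,interpolation=2))
```

```text
False
13.1833 [ 0.5484 -0.183   0.129 ] [ 0.5487 -0.1831  0.129 ] [ 0.04  0.5  -2.37]
```

View pics/wrist3.png

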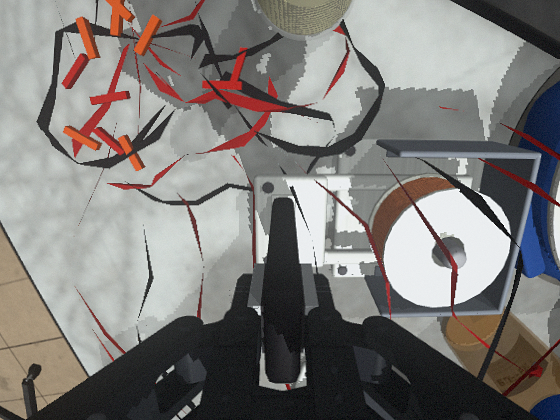

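View pics/zs3.png

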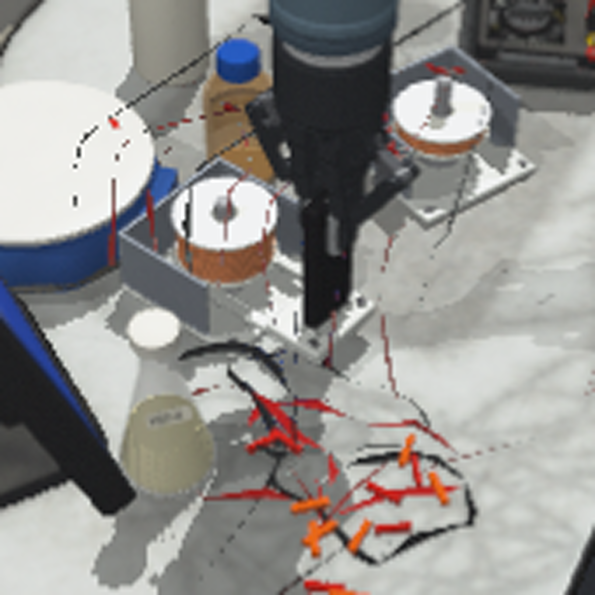

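Run:
```python
from h import *
from workcell import arm
b=STAND-.095*hd(SY)
arm.move_straight(P(b,.035),speed=.03); print(arm.read_wrist_force().round(2))
arm.move_straight(P(b,.118),speed=.06); arm.pause(.2)
print(arm.read_clock(),arm.read_eef_pos().round(4),arm.read_wrist_force().round(2))
for n in ("scene","wrist"):
    c=arm.read_camera(n);cv2.imwrite(f"pics/{n}4.png",c["frame"][:,:,::-1]);np.savez(f"{n}4.npz",**c)
    if n=="scene":
        s=c["frame"][100:270,200:370,::-1];cv2.imwrite("pics/zs4.png",cv2.resize(s,None,fx=3.5,fy=3.5,interpolation=2))
```

```text
[ 0.36  0.5  -3.41]
15.7333 [ 0.5486 -0.183   0.2287] [ 0.31  0.04 -3.22]
```

View pics/wrist4.png

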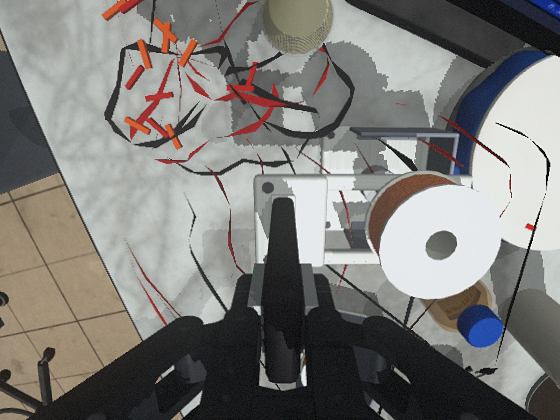

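View pics/zs4.png

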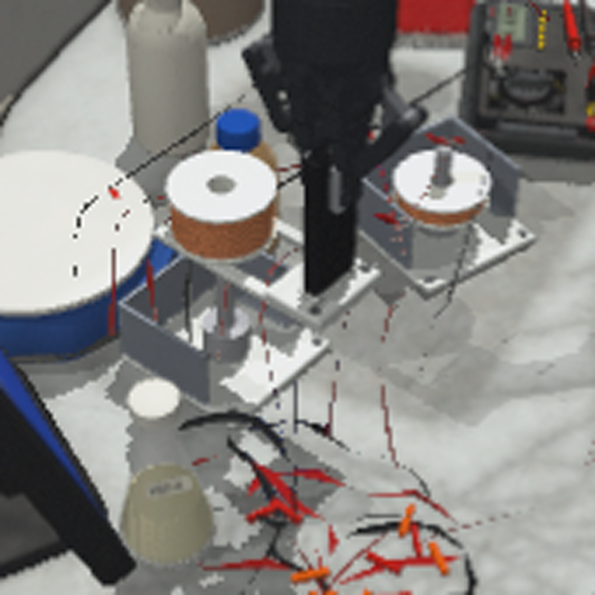

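```bash
cat >> h.py <<'E'
def coilpos(c,eef,yaw,ztop,cen=(442,242)):
    W=cloud(c);m=(abs(W[...,2]-ztop)<.006); u,v=np.meshgrid(np.arange(560),np.arange(420))
    m&=np.hypot(u-cen[0],v-cen[1])<75; m&=c["frame"].min(-1)>150
    m=cv2.morphologyEx(m.astype(np.uint8),cv2.MORPH_OPEN,np.ones((3,3)))
    cs,_=cv2.findContours(m,cv2.RETR_EXTERNAL,cv2.CHAIN_APPROX_NONE);k=cv2.convexHull(max(cs,key=cv2.contourArea))
    X=ray(c,k.reshape(-1,2),ztop)[:,:2]
    (x,y),r=cv2.minEnclosingCircle(X.astype(np.float32))
    Q=W[m>0];A=np.c_[Q[:,:2]-Q[:,:2].mean(0),np.ones(len(Q))];s=np.linalg.lstsq(A,Q[:,2],rcond=None)[0]
    d=np.array([x,y])-eef[:2];f=hd(yaw);print("coil",round(x,4),round(y,4),"r",round(r,4),"in fork",(d@f).round(4),(f[0]*d[1]-f[1]*d[0]).round(4),"plane",s.round(4))
E
python3 - <<'E'
from h import *
coilpos(load("wrist4.npz"),np.array([.5486,-.183]),SY,.165)
E
```

```text
coil 0.6405 -0.2076 r 0.0381 in fork 0.0951 0.0 plane [0.0002 0.0013 0.1646]
```

Run:
```python
from h import *
from workcell import arm
arm.move_straight(P(STAND-.30*hd(SY),.118),speed=.08)
print(arm.read_clock())
arm.move_straight(P(PED-.095*hd(60),.118),rot=rot(60),speed=.08); arm.pause(.3)
e=arm.read_eef_pos();print(arm.read_clock(),e.round(4),arm.read_wrist_force().round(2))
for n in ("scene","wrist"):
    c=arm.read_camera(n);cv2.imwrite(f"pics/{n}5.png",c["frame"][:,:,::-1]);np.savez(f"{n}5.npz",**c)
coilpos(c,e,60,.165)
```

```text
18.5417
22.05 [0.4433 0.0961 0.229 ] [-0.22  0.2  -5.  ]
coil 0.4908 0.1791 r 0.0381 in fork 0.0956 0.0004 plane [-0.0009  0.0021  0.1651]
```

View pics/wrist5.png

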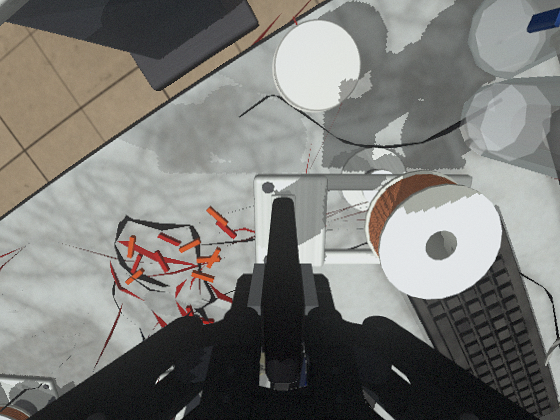

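View pics/scene5.png

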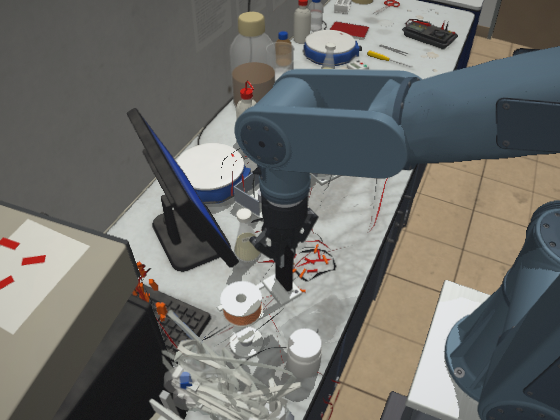

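Run:
```python
from h import *
from workcell import arm
b=PED-.0955*hd(60)
arm.move_straight(P(b,.036),speed=.06)
c=arm.read_camera("wrist");np.savez("wrist6.npz",**c);cv2.imwrite("pics/wrist6.png",c["frame"][:,:,::-1])
e=arm.read_eef_pos();coilpos(c,e,60,.083)
print(arm.read_wrist_force().round(2))
print(arm.move_straight(P(b,.018),speed=.02,threshold=8)); arm.pause(.2)
e=arm.read_eef_pos();print(arm.read_clock(),e.round(4),arm.read_wrist_force().round(2))
for n in ("scene","wrist"):
    c=arm.read_camera(n);cv2.imwrite(f"pics/{n}7.png",c["frame"][:,:,::-1]);np.savez(f"{n}7.npz",**c)
    if n=="scene":
        s=c["frame"][250:400,190:360,::-1];cv2.imwrite("pics/zs7.png",cv2.resize(s,None,fx=3.5,fy=3.5,interpolation=2))
coilpos(c,e,60,.074)
```

```text
coil 0.4912 0.1789 r 0.0383 in fork 0.096 0.0002 plane [0.0007 0.0018 0.0835]
[-0.53 -0.1  -4.92]
False
24.9667 [0.4432 0.0957 0.1291] [ 0.62  0.37 -2.69]
coil 0.4907 0.1786 r 0.0381 in fork 0.0956 0.0003 plane [-0.0011  0.0014  0.074 ]
```

View pics/wrist7.png

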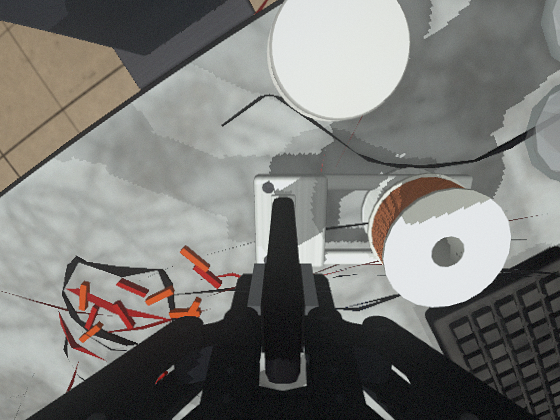

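View pics/zs7.png

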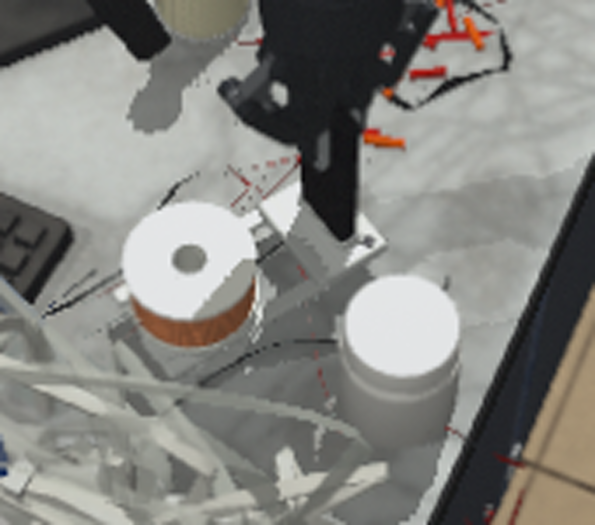

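```bash
python3 - <<'E'
from h import *
print(ray(load("wA.npz"),[(260,226),(420,226)],0).round(3), ray(load("top0.npz"),[(250,300)],0).round(3))
E
python3 - <<'E'
from h import *
from workcell import arm
b=PED-.0955*hd(60)
print(arm.move_straight(P(b-.1*hd(60),.018),speed=.06,threshold=4))
e=arm.read_eef_pos();print(e.round(4),arm.read_wrist_force().round(2))
c=arm.read_camera("wrist");np.savez("wrist8.npz",**c);cv2.imwrite("pics/wrist8.png",c["frame"][:,:,::-1])
E
```

```text
[[ 0.318  0.103  0.   ]
 [ 0.318 -0.139  0.   ]] [[ 0.321 -0.009  0.   ]]
False
[0.3932 0.0093 0.129 ] [-0.21  0.19 -2.94]
```

View pics/wrist8.png

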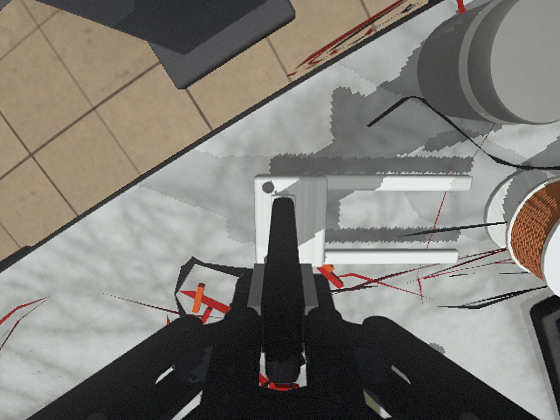

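The fork is clear of the coil and well inside the bench edge at x ≈ 0.318. Next I set it down, release it and back off.

Run:
```python
from h import *
from workcell import arm
e=arm.read_eef_pos()
print(arm.move_straight(P(e[:2],-.004),speed=.025,threshold=3))
print(arm.read_eef_pos().round(4),arm.read_wrist_force().round(2))
arm.gripper_to(1.0);arm.pause(.2)
arm.move_straight(P(e[:2],.16),speed=.1)
arm.goto([.36,-.2,.36],np.array([[1,0,0],[0,-1,0],[0,0,-1.]]) if arm.ik([.36,-.2,.36],np.diag([1,-1,-1.])) is not None else rot(60))
arm.pause(.3);print(arm.read_clock())
for n in ("scene","top","wrist"):
    c=arm.read_camera(n);cv2.imwrite(f"pics/{n}9.png",c["frame"][:,:,::-1]);np.savez(f"{n}9.npz",**c)
print(arm.read_wrist_force().round(2))
```

```text
True
[0.3931 0.0093 0.1111] [-0.55 -0.1   3.73]
32.4
[0.16 0.5  0.32]
```

View pics/scene9.png

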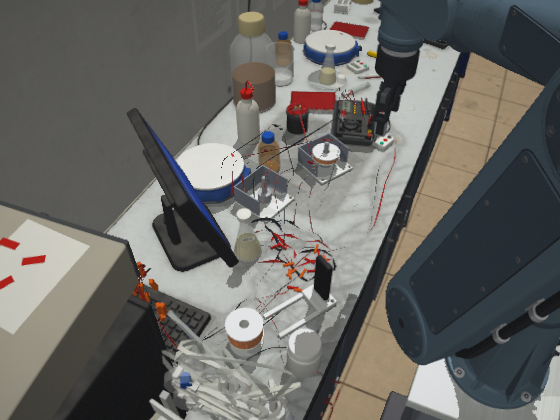

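View pics/top9.png

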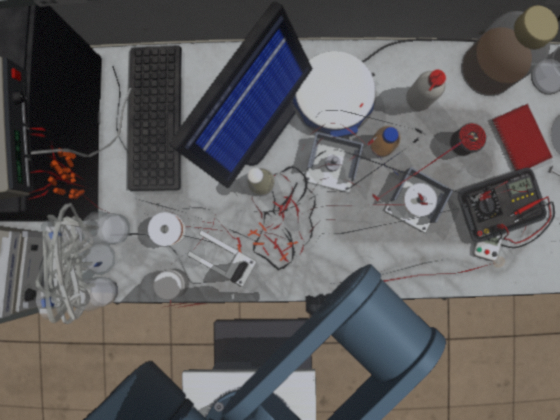

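Run:
```python
from h import *
# coil on pedestal, scene and top, vs pedestal
for n in ("top9","scene9"):
    c=load(n+".npz");W=cloud(c)
    for nm,ctr,z in (("tall",PED,.074),("short",(.549,-.405),.054),("jar",(.363,.173),.085)):
        m=(np.hypot(W[...,0]-ctr[0],W[...,1]-ctr[1])<.055)&(abs(W[...,2]-z)<.008)&(c["frame"].min(-1)>110)
        cs,_=cv2.findContours(m.astype(np.uint8),cv2.RETR_EXTERNAL,cv2.CHAIN_APPROX_NONE);k=max(cs,key=cv2.contourArea)
        X=ray(c,k.reshape(-1,2),z)[:,:2];print(n,nm,np.round(cv2.minEnclosingCircle(X.astype(np.float32))[0],4),round(cv2.minEnclosingCircle(X.astype(np.float32))[1],4),"z",np.median(W[...,2][m]).round(4))
# flask, bottle unmoved: image difference
for k in ("scene","top"):
    a=load(k+"0.npz")["frame"].astype(int);b=load(k+"9.npz")["frame"].astype(int)
    for nm,X in (("flask",(.6,-.05)),("bottle",None)):pass
    for nm,(x,y,w,h) in {"scene":{"flask":(232,205,32,60),"bottle":(256,128,26,34)},"top":{"flask":(246,165,28,30),"bottle":(370,124,30,34)}}[k].items():
        print(k,nm,"mean diff",abs(a[y:y+h,x:x+w]-b[y:y+h,x:x+w]).mean().round(2))
from workcell import arm
arm.sign_off();print(arm.read_clock())
```

```text
top9 tall [0.4911 0.178 ] 0.0385 z 0.0738
top9 short [ 0.5504 -0.4065] 0.0384 z 0.0542
top9 jar [0.3665 0.1687] 0.0331 z 0.0845
scene9 tall [0.4887 0.1797] 0.0386 z 0.0735
scene9 short [ 0.5458 -0.4048] 0.0394 z 0.0539
scene9 jar [0.3627 0.1748] 0.0336 z 0.0847
scene flask mean diff 6.58
scene bottle mean diff 3.36
top flask mean diff 4.91
top bottle mean diff 3.36
the job is handed in; nothing more can be done
the job is handed in; nothing more can be done
```

The tall coil is on the drying pedestal and the fork is drawn out, released and standing on the worktop. I handed the job in at about 32.5 s on the robot's clock, and no verdict was reported. I gripped the fork by its handle, slid the prongs under the coil and lifted it straight up. Its underside rose to about 0.125 m against the 0.087 m needed. I then carried it level on the robot's side of the monitor and lowered it onto the pedestal.

**Last checks**
- **Tall coil:** its axis measures (0.491, 0.178) in the top view and (0.489, 0.180) in the scene view, within about 3 mm of the measured pedestal axis (0.491, 0.178). Its top is at 0.074 m, as it should be when seated, and it looked level in the last close wrist view before the fork was withdrawn.
- **Fork:** the seat point is about 100 mm from the pedestal's axis. I lowered the fork until it touched the worktop at zero height, and it stands upright in both pictures. The gripper is away from everything.
- **Short coil:** still on its spindle with its top at 0.054 m, and moved less than 2 mm by measurement.
- **Jar, flask and bottle:** the jar measures within about 3 mm of its start. I compared the flask and bottle only by image difference, which was small, so their positions were not re-measured.

**Disagreements**
- **Pedestal:** the first top-view fit put it about 8 mm off in y, because the white disc merged with the white base. I rejected it in favour of the wrist and scene views, which agreed.
- **Jar:** the top and scene views disagree by about 6 mm in its y position, before and after the job alike.

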